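# Key the pan carrier into the moisture analyser and close its hood

## Robot

A 6-joint arm with a two-finger parallel gripper is mounted at the origin on the work surface. World frame = base frame: x ahead of the robot, y to its left, z up, the work surface at z = 0. Lengths are in mm, angles in rad, forces in N, time in s.
With the tool pointing down it reaches from about 375 to 975 mm from the base axis. Payload 3.8 kg.
Tool frame: the origin (TCP) lies on the centre line of the jaws, within the pads' length; the fingertips stand 25 mm ahead of it and the grasp point (between the pads) lies 6 mm ahead of it (ctrl.tcp_to_tips is the distance from the TCP to the fingertips, in mm); z points along the fingers, y is the line along which they close (so a half turn about z gives the same grasp; the last joint's range is limited). The gripper opens to 88 mm and grips with 3 to 60 N. Pads are 18 mm wide; open, the fingers measure 123 mm over their backs; the gripper's body (75 mm by 187 mm) begins 45 mm behind the grasp point.
Start: joints at [1.243, 0.264, 1.604, -0, 1.274, -0.037], TCP at [193.533, 646.655, 263.706] pointing down, gripper open.
Joint ranges: [-2.63, 2.63], [-0.94, 2.18], [0.31, 2.57], [-1.31, 4.45], [0, 2.66], [-2.55, 2.55]. Speed limits (rad/s): [2.57, 2.57, 3.14, 3.14, 3.14, 3.14].

## Interface

Orientations are given as a unit quaternion [x, y, z, w].
In Python, from rig import telemetry, snapshot, workorder, search_frame, masks_of, ctrl gives the robot as it stands.
- The arm moves only by the shell command python3 -m crank 'ROWS' [FORCE]. ROWS is JSON, one flat list of numbers, 7 for each row, row after row: the shift along the tool's x, y, z in cm, then the turn, a rotation vector about the tool's x, y, z in rad, then the finger opening in cm, from 0 to 8.81. In form: [dx, dy, dz, ax, ay, az, jaw, dx, dy, dz, ax, ay, az, jaw, ...]. A call has 1 to 10 rows; each row shifts and turns the commanded pose from where the row before left it, along the tool's axes as they then stand; what a row does not reach is not made up. A row lasts 1/12 s, in which the tool goes at most 41.7 mm and 7.16 degrees, less where a joint would pass 70% of its speed; a pose out of reach is approached as far as the arm can. A call is refused whole if a number of a shift passes 4.17 or a number of a turn 0.125, either way. A call with a gripper value outside its range is refused whole. The fingers move at their own pace and stop on an object; FORCE is the grip in N (left out, the last holds). Time passes only in rows, so rows that do not move let the fingers close. It gives the time, the measured TCP pose, the force, the opening and the grip force at its end, in the units of the state.
- telemetry.sense(): the state, without advancing time (a new reading comes with each control period).
- snapshot(name): name is "scene" or "top" or "wrist"; returns a dict with "color" (384x512x3 uint8, blue, green, red), "depth" (384x512 float32, mm along the optical axis (not along the pixel's ray), 0 where there is no reading), "mtx" (3x3 intrinsics, pixels), "dist" ([k1, k2, p1, p2, k3] as OpenCV has them; the pictures are not rectified), "world_from_camera" (4x4, takes a point from camera to world coordinates). Camera axes: x right, y down, z forward; pixel columns grow to the right and rows downward; lengths in mm; the calibration is good to about 2 mm. A picture is of the moment at which its call begins.
- workorder.hand_in(): hands the job in; it is judged then, once.
Trained networks look in a picture, given as the dict that the camera call returned (one of the last four; its "shot" number tells which), for a name from the list of things; names that differ only in an ending like _2 or _b are one class to them, and where a whole thing is asked for, a point or a joint stands for the part that bears it (a point fixed in the world has none). Each returns a list of dicts, best first, with "conf" (0 to 1); they miss things now and then, are a little off and sometimes report something else, mostly with a low value. They report only what shows in the picture. A call takes as long as a camera call. They do not tell look-alikes from the thing itself.
- search_frame(picture, target): "position" ([column, row] in pixels, amid what is visible of it).
- masks_of(picture, target): "pixels" (384x512 bool, what is visible of it) and "position" ([column, row] in pixels, amid what is visible of it).
The state is a dict: "clock": time; "q": joint angles; "qvel": joint speeds; "effort": joint torques, N m; "eef_pos": TCP position; "tool_rot": TCP orientation; "ft_force": force on the tool from outside, world axes, zero at the start; "ft_torque": the same for the moment, N m; "grip_width": finger opening in mm; "grasp_force": force on a finger pad.
Only numpy, scipy, OpenCV 4.12 (cv2) and the standard library are available. Lean on these libraries where they do the work, as an engineer would, in place of code of your own. Each camera call takes 0.05 s, during which the arm holds its last target. There are 200 camera calls.

## Task

Get the moisture analyser ready for taring: its blue pan carrier was left crooked, with the tongue riding on the rim of the steel draught shield. Swing the carrier round by its handle until the tongue drops into the slot in the shield and the carrier sits fully down and level, then lower the hood gently, without slamming it, until it is fully shut. Leave the bottles, flask, cup and spare pans around it where they stand.

Things in the scene. Friction and masses are not known exactly. Their poses are not given: they have to be found in the camera images.
- chamber (a point): Centre of the round chamber's floor on a fixed silver and blue moisture analyser (340 x 210 mm; flat deck = chamber floor, 80 mm above the bench). z up; -x points to its front (keypad, slot), +x to the hood hinge. A steel draught shield stands round the floor: inner radius 53, outer 64, 20 mm high.
- slot (a point): Middle of the slot in the draught shield, 58.5 mm before the chamber centre (its -x) and 7 mm above the floor. The slot is 26 mm wide (along y), open at the top and down to the floor; the shield is 11 mm thick here. Axes as the chamber's.
- pan_centre (a point): Centre, half-way up, of the loose pan carrier's round ring, which holds a shallow aluminium pan: 100 mm diameter, 12 mm high. Its own z is the ring's axis, its own -x points along tongue and handle. Seated, the ring lies flat on the chamber floor, this point 6 mm above it.
- carrier: The whole blue pan carrier (about 0.12 kg), origin under its ring's centre. At the start its tongue lies on the shield's rim and the far side of its ring on the floor, so that it leans about 9 degrees, handle up, turned 0.45 to 1.1 rad from the slot. It drops by its own weight when tongue and slot match.
- tongue (a point): Middle of the carrier's flat tongue, 58.5 mm from the ring's axis along its own -x and 7 mm above its underside: a blue bar 22 mm wide and 6 mm thick. Seated, this point lies at the slot point (to about 3 mm).
- handle (a point): Centre of the carrier's upright handle blade outside the shield, 98 mm from the ring's axis: 52 mm long (radially), 10 mm thick, 34 mm high. Seated, it stands from 4 to 38 mm above the deck; unseated, its middle is about 23 mm higher. Clear air beneath and beside it.
- hood (a joint): Angle of the analyser's hood in rad: 0 shut, 1.57 upright, 2.0 its stop; it starts leaning back 1.7 to 1.95. A soft friction hinge (0.3 N m): the hood stays where it is left above about 0.5 rad and sinks slowly shut below that. It cannot shut over a carrier that is not seated.
- hood_hinge (a point): Middle of the hood's hinge line, which runs along its y axis, 95 mm behind the chamber centre (chamber's +x) and 20 mm above the deck. The axes turn with the hood: -x from the hinge to its front edge, z to its outside. The hood is a box 167 mm long, 196 mm wide; its outer (top) face lies 52 mm from the hinge line along z.
- hood_lip (a point): Centre of the black lifting lip at the middle of the hood's front edge, 176 mm from the hinge along its -x and 45.5 mm along its z; 22 mm long (18 mm of it past the front wall), 90 mm wide, 11 mm thick. With the hood upright it is the top, about 280 mm above the bench.
- bottle_red_mid (a point): Bystander: bottle of red juice, 66 mm diameter, 164 mm tall. Point on its axis, 80 mm above its underside; z up.
- bottle_olive_mid (a point): Bystander: bottle of olive-green juice, 66 mm diameter, 164 mm tall. Point on its axis, 80 mm above its underside; z up.
- bottle_orange_mid (a point): Bystander: bottle of orange juice, 66 mm diameter, 164 mm tall. Point on its axis, 80 mm above its underside; z up.
- wash_bottle_mid (a point): Bystander: white wash bottle, 74 mm diameter, 244 mm tall with its bent spout. Point on its axis, 80 mm above its underside; z up.
- flask_mid (a point): Bystander: stoppered volumetric flask, 62 mm diameter, 184 mm tall. Point on its axis, 80 mm above its underside; z up.
- cup_mid (a point): Bystander: white plastic cup, 72 mm diameter, 85 mm tall. Point on its axis, 42 mm above its underside; z up.
- pan_stack_mid (a point): Bystander: stack of spare aluminium pans, 92 mm diameter, 42 mm high. Point on its axis, 21 mm above its underside; z up.
There are look-alikes about, which are no part of the job. Leave any turquoise look-alike of the carrier alone.

How it is judged (in metres and radians):
On the way, in this order (a step that is already met when the one before it is completed fails the run):
1. the carrier's tongue is down in the slot and the carrier sits level on the chamber floor (distance between tongue and slot below 0.008 m and z of tongue in the frame of slot below 0.004 m and z of pan_centre in the frame of chamber below 0.01 m and angle between pan_centre's own z axis and vertical below 0.05 rad), for 0.2 s.
2. the hood is shut (value of joint hood below 0.04 rad), for 0.2 s.
At the end, for the whole second after the job is handed in: The tongue lies in the slot (within 8 mm of the slot point and not more than 4 mm high), the carrier lies level (within 0.05 rad) and down on the chamber floor (its centre under 10 mm above it), the hood is shut (under 0.04 rad) and the carrier is at rest (all of step 1 and value of joint hood below 0.04 rad and linear speed of carrier below 0.02 m/s); the robot touches nothing.
It fails at once if the hood is slammed (falls faster than 2.5 rad/s) (velocity of joint hood below -2.5 rad/s).
It fails at once if a bottle, the wash bottle, the flask, the cup or the stack of spare pans is moved by more than 30 mm or tipped (distance of any of bottle_red_mid, bottle_olive_mid, bottle_orange_mid, wash_bottle_mid, flask_mid, cup_mid, pan_stack_mid from where it was at the start of the episode above 0.03 m or angle between any of bottle_red_mid, bottle_olive_mid, bottle_orange_mid, wash_bottle_mid, flask_mid, cup_mid, pan_stack_mid's own z axis and vertical above 0.4 rad).
It also fails if it takes over 58 s, if anything falls off the work surface, if the arm or the gripper's body presses on something with over 40 N, if the wrist force passes 120 N, or if a joint passes its speed limit or range.

## Working session

There is one attempt and no reset: what is moved stays moved. The work goes in short steps, Python scripts to look and compute and a shell command to move; the robot and the scene stay as the last step left them, time stands still between calls to the robot, and variables do not carry over. Pictures are saved under pics/ and viewed, at most 10 in all, crops included, and the job is handed in when it is done.

```bash
mkdir -p pics; ls; cat > h.py <<'E'
import numpy as np, cv2
from rig import telemetry, snapshot, workorder, search_frame, masks_of, ctrl
from scipy.spatial.transform import Rotation as R
def cloud(s):
    """world xyz for every pixel, nan where no depth"""
    d=s["depth"]; h,w=d.shape
    uv=np.stack(np.meshgrid(np.arange(w),np.arange(h)),-1).reshape(-1,1,2).astype(np.float64)
    n=cv2.undistortPoints(uv,np.array(s["mtx"],float),np.array(s["dist"],float)).reshape(h,w,2)
    P=np.dstack([n*d[...,None],d]); T=np.array(s["world_from_camera"])
    W=P@T[:3,:3].T+T[:3,3]; W[d<=0]=np.nan
    return W
def ray(s,px):
    n=cv2.undistortPoints(np.array([[px]],float),np.array(s["mtx"],float),np.array(s["dist"],float)).ravel()
    T=np.array(s["world_from_camera"]); v=T[:3,:3]@np.array([n[0],n[1],1]); return T[:3,3],v
def proj(s,X):
    T=np.linalg.inv(np.array(s["world_from_camera"])); r,_=cv2.Rodrigues(T[:3,:3])
    return cv2.projectPoints(np.array(X,float).reshape(-1,1,3),r,T[:3,3],np.array(s["mtx"],float),np.array(s["dist"],float))[0].reshape(-1,2)
def totool(v):
    return R.from_quat(telemetry.sense()["tool_rot"]).inv().apply(v)
E
cat > a.py <<'E'
from h import *
np.set_printoptions(precision=1,suppress=True)
ims=[]
for n in ["scene","top"]:
    s=snapshot(n); W=cloud(s); ims.append(s["color"])
    for t in ["carrier","handle","tongue","pan_centre","hood","hood_lip","chamber","slot","bottle_red_mid","bottle_olive_mid","bottle_orange_mid","wash_bottle_mid","flask_mid","cup_mid","pan_stack_mid"]:
        try:
            for m in masks_of(s,t)[:2]:
                c,r=m["position"]; p=W[m["pixels"]]
                print(n,t,round(m["conf"],2),np.array([c,r]),np.nanmedian(p,0), "zmax",np.nanpercentile(p[:,2],98) if len(p) else '')
        except Exception as e: print(n,t,e)
    cv2.imwrite(f"pics/{n}.png",s["color"])
    np.savez(f"{n}.npz",W=W,c=s["color"])
print(telemetry.sense())
E
python3 a.py
```

```text
pics
scene carrier 0.77 [252.8 166.7] [ 264.3 -263.1   12.3] zmax 38.595791052753945
scene carrier 0.71 [391.3 235.5] [223.2 300.1  12.8] zmax 38.16825603519658
scene handle 0.81 [238.  222.1] [564.8 -12.5 100.3] zmax 139.55573623819927
scene handle 0.71 [390.9 235.1] [225.9 299.6  12.7] zmax 37.20136614072887
scene tongue 0.95 [390.9 231.6] [225.7 300.7  12.9] zmax 37.61422716129104
scene tongue 0.8 [254.9 171.7] [ 259.2 -260.9   12.5] zmax 38.23402286607434
scene pan_centre 0.98 [252.4 166.3] [ 259.8 -263.1   12.5] zmax 39.24301267336241
scene pan_centre 0.74 [391.6 235.9] [223.2 299.7  12.8] zmax 38.14996150867966
scene hood 0.81 [279.4 216.9] [588.9 153.9 231.8] zmax 274.78252059429246
scene hood 0.31 [397.4 298.3] [516.6 452.8 121. ] zmax 239.8841636762919
scene hood_lip 0.8 [279.5 218.9] [589.7 154.5 232.8] zmax 274.82859375992604
scene chamber 0.82 [252.1 234.8] [623.  122.3  81.4] zmax 265.66168950940676
scene slot 0.86 [258.5 232.1] [621.4 121.9  81.2] zmax 265.929811074731
scene bottle_red_mid 0.76 [169.6 172. ] [ 562.5 -372.4   88.5] zmax 165.63015897813963
scene bottle_re
[... 1961 characters left out ...]
48
top bottle_orange_mid 0.35 [237.6 144.8] [560.8 -10.4  99.6] zmax 142.60953558650306
top flask_mid 0.76 [388.  162.9] [ 500.2 -546.2   55.4] zmax 188.09093137993415
top cup_mid 0.81 [133.8 139.1] [634.  380.1  47. ] zmax 87.05468013752945
top pan_stack_mid 0.79 [134.9 198.2] [387.9 345.6  39.4] zmax 46.972489280218646
{'clock': 1.6, 'q': array([ 1.2,  0.3,  1.6, -0. ,  1.3, -0. ]), 'qvel': array([-0., -0., -0.,  0., -0.,  0.]), 'effort': array([  0. , -50.2, -35.7,   0.1,   0. ,   0. ]), 'eef_pos': array([193.5, 646.7, 263.7]), 'tool_rot': array([0.1, 1. , 0. , 0. ]), 'ft_force': array([0.8, 0.2, 0.1]), 'ft_torque': array([0., 0., 0.]), 'grasp_force': 0.0, 'grip_width': 88.41685870879897}
```

```bash
python3 -c "
import cv2,numpy as np
a=cv2.imread('pics/scene.png');b=cv2.imread('pics/top.png')
cv2.imwrite('pics/both.png',cv2.resize(np.vstack([a,b]),(800,600)) if 0 else cv2.resize(np.hstack([a,b]),(800,300)))"
```

```text
(no output)
```

View pics/scene.png

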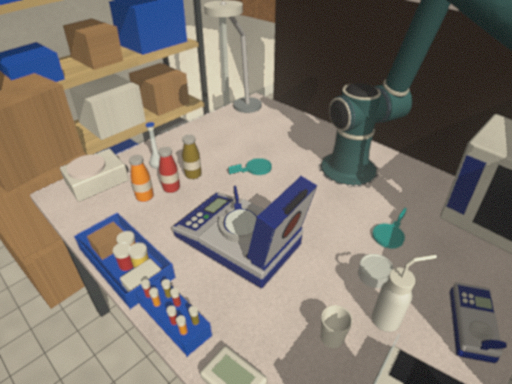

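View pics/top.png

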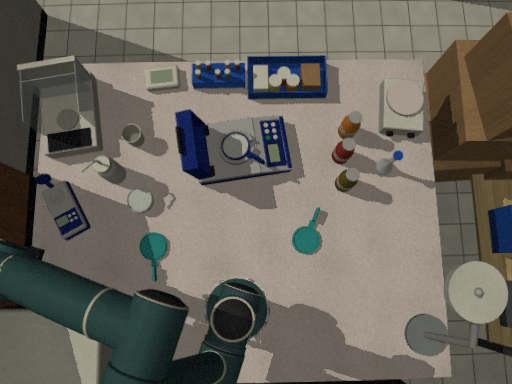

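The scene picture shows the analyser around (245,235), with its hood up at (285,220) and the blue handle at (237,195). In the top picture the handle is at (257,157), the chamber at (235,148) and the hood at (193,145). Three things could be taken for the carrier: the blue one at top (240,150), the turquoise one at (307,238) and the turquoise one at (154,247). I choose the blue one on the analyser and check it in a close crop.

```bash
cat > b.py <<'E'
from h import *
np.set_printoptions(precision=1,suppress=True)
z=np.load("top.npz"); W=z["W"]; c=z["c"]
cv2.imwrite("pics/crop.png",cv2.resize(c[100:195,165:300],None,fx=5.5,fy=5.5,interpolation=cv2.INTER_CUBIC))
sub=W.copy(); v,u=np.mgrid[:384,:512]
roi=(u>170)&(u<300)&(v>100)&(v<195)
deck=roi&(abs(W[...,2]-80)<5)
p=W[deck][:,:2].astype(np.float32)
print("deck",len(p),cv2.minAreaRect(p), cv2.boxPoints(cv2.minAreaRect(p)))
hsv=cv2.cvtColor(c,cv2.COLOR_BGR2HSV)
blue=(hsv[...,0]>105)&(hsv[...,0]<130)&(hsv[...,1]>110)
h=roi&blue&(W[...,2]>95)&(u>235)
print("blue handle px"); 
for a,b in zip(*np.where(h)): print(b,a,W[a,b],c[a,b]) if (a%2==0) else 0
rim=roi&(abs(W[...,2]-100)<3)&~blue
q=W[rim]; print(len(q)); 
for a,b in list(zip(*np.where(rim)))[::4]: print(b,a,W[a,b])
hd=roi&(u<232)&(W[...,2]>120); q=W[hd]; print("hood",np.nanmin(q,0),np.nanmax(q,0))
E
python3 b.py
```

```text
deck 1722 ((567.5367431640625, -3.83770751953125), (210.88072204589844, 295.240234375), 7.993626594543457) [[ 442.6  127.7]
 [ 483.6 -164.7]
 [ 692.5 -135.4]
 [ 651.4  157. ]]
blue handle px
242 134 [611.  -28.6  98.1] [75 46 41]
249 146 [565.6 -53.1 100.5] [57 29 26]
248 148 [555.1 -49.5 111.6] [79 46 39]
248 150 [549.3 -49.4 106.3] [58 19  9]
247 152 [542.4 -45.8 105.1] [57 20  6]
248 152 [542.  -49.3 106.5] [77 24  7]
249 152 [543.3 -52.8 101.3] [80 26 15]
250 152 [543.2 -56.3 101.6] [80 28 19]
245 154 [534.2 -38.7 109.2] [73 28 19]
246 154 [537.6 -42.   95.9] [71 23 16]
247 154 [535.2 -45.7 104.9] [78 23  7]
248 154 [534.4 -49.2 107.7] [81 29 11]
249 154 [534.6 -52.7 106.9] [84 28 20]
250 154 [533.7 -56.2 109.8] [73 20  9]
251 154 [528.4 -59.8 129.6] [90 33 16]
252 154 [525.3 -63.2 141.3] [86 30 13]
253 154 [527.4 -66.7 133.2] [78 29 23]
254 154 [526.3 -70.1 137. ] [78 42 40]
242 156 [527.2 -28.1 108.8] [62 33 29]
243 156 [528.4 -31.5 104. ] [51 20 12]
247 156 [528.1 -45.6 104.1] [74 30 20]
248 156 [527.3 -49.1 107.2] [82 30 19]
249 156 [526.5 -52.6 110. ] [80 29  9]
250 156 [527
[... 3430 characters left out ...]
18.   99.1]
234 155 [533.1   0.3 101.6]
239 155 [533.5 -17.3  99. ]
224 156 [530.9  35.8  98. ]
232 156 [529.3   7.3 102.6]
239 156 [529.3 -17.3 101.4]
223 157 [527.3  39.3  98.1]
232 157 [526.1   7.4 100.8]
225 158 [523.7  32.3  97.4]
245 158 [521.3 -38.4 102.7]
226 159 [519.   28.5 101.4]
246 159 [518.4 -41.9 100. ]
229 160 [516.2  18.2  97.6]
235 160 [515.1  -3.1 100.6]
243 160 [515.4 -31.2  98. ]
229 161 [512.2  18.1  99. ]
235 161 [511.8  -3.1  99.6]
244 161 [511.9 -34.7  97.4]
236 162 [508.7  -6.5  97.3]
240 162 [508.4 -20.6  97.4]
237 163 [504.5 -10.   99.1]
213 166 [494.4  74.2 101.4]
212 171 [476.4  77.6 101.6]
212 174 [466.1  77.8  99.5]
hood [446.6  81.8 120. ] [650.2 185.1 283.6]
```

View pics/crop.png

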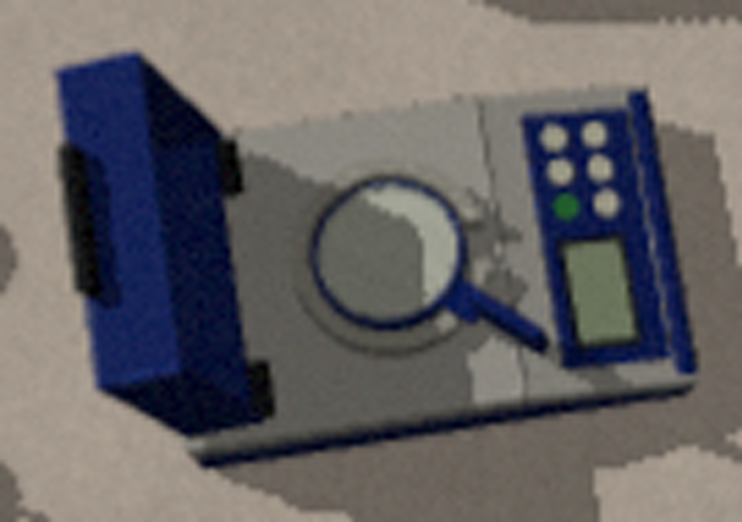

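The crop confirms the blue carrier: its ring is at crop (388,256), and the handle runs from (465,300) to (545,345), turned about 0.7 rad from the slot direction. The slot is near crop (475,235). Next I plan the transit.

```bash
cat > p.py <<'E'
from h import *
np.set_printoptions(precision=3,suppress=True)
s=telemetry.sense(); Rm=R.from_quat(s["tool_rot"]).as_matrix()
print(Rm, s["q"])
ya=np.degrees(np.arctan2(Rm[1,1],Rm[0,1])); print("tool y angle",ya,"q1",np.degrees(s["q"][0]))
print(totool(np.array([517,-78,350])-s["eef_pos"]))
# hood lip in top
z=np.load("top.npz"); W=z["W"]; c=z["c"]
v,u=np.mgrid[:384,:512]
b=(u>172)&(u<186)&(v>125)&(v<155)&(c.max(-1)<60)&(W[...,2]>200)
f=np.array([.139,-.990]); C=np.array([567,-4])
q=W[b]; q=q[~np.isnan(q[:,0])]
print(len(q),q.mean(0),"back of chamber",-(q[:,:2]-C)@f.T[:,None].ravel() if 0 else np.percentile(-(q[:,:2]-C)@f,[5,50,95]),"z",np.percentile(q[:,2],[5,50,95]))
E
python3 p.py
```

```text
[[-0.958  0.287  0.   ]
 [ 0.287  0.958  0.   ]
 [-0.     0.    -1.   ]] [ 1.243  0.264  1.604 -0.     1.274 -0.037]
tool y angle 73.33843022406869 q1 71.2242065798842
[-517.656 -601.486  -86.287]
198 [540.966 161.952 264.563] back of chamber [158.132 168.389 176.786] z [253.434 263.118 276.584]
```

```bash
python3 -m crank '[0,0,-2.9,0,0,0,5, 0,0,-2.9,0,0,0,5, 0,0,-2.9,0,0,0,5, -2.6,-3,0,0,0,0,5, -2.6,-3,0,0,0,0,5, -2.6,-3,0,0,0,0,5, -2.6,-3,0,0,0,0,5, -2.6,-3,0,0,0,0,5, -2.6,-3,0,0,0,0,5, -2.6,-3,0,0,0,0,5]' 5 && python3 -m crank '[-2.6,-3,0,0,0,0,5, -2.6,-3,0,0,0,0,5, -2.6,-3,0,0,0,0,5, -2.6,-3,0,0,0,0,5, -2.6,-3,0,0,0,0,5, -2.6,-3,0,0,0,0,5, -2.6,-3,0,0,0,0,5, -2.6,-3,0,0,0,0,5, -2.6,-3,0,0,0,0,5, -2.6,-3,0,0,0,0,5]' && python3 -m crank '[-2.6,-3,0,0,0,0,5, -2.6,-3,0,0,0,0,5, -2.6,-3,0,0,0,0,5, 0,0,0,0,0,0.12,5, 0,0,0,0,0,0.12,5, 0,0,0,0,0,0.12,5, 0,0,0,0,0,0.12,5, 0,0,0,0,0,0.12,5, 0,0,0,0,0,0.12,5, 0,0,0,0,0,0.12,5]' && python3 -m crank '[0,0,0,0,0,0.12,5, 0,0,0,0,0,0.12,5, 0,0,0,0,0,0.12,5, 0,0,0,0,0,0.12,5, 0,0,0,0,0,0.12,5, 0,0,0,0,0,0.12,5, 0,0,0,0,0,0.12,5, 0,0,0,0,0,0.12,5, 0,0,0,0,0,0.07,5]'
```

```text
clock: 2.43
eef_pos: [308.0, 391.5, 350.9]
tool_rot: [0.145, 0.989, 0.0, 0.0]
ft_force: [1.1, 0.2, -0.3]
grip_width: 50.1
grasp_force: 0.0
clock: 3.27
eef_pos: [471.1, 29.3, 351.2]
tool_rot: [0.145, 0.989, 0.0, 0.001]
ft_force: [-0.1, 0.4, -0.6]
grip_width: 50.2
grasp_force: 0.0
clock: 4.1
eef_pos: [519.7, -77.3, 350.8]
tool_rot: [0.538, 0.843, 0.0, 0.0]
ft_force: [1.5, 0.0, 0.7]
grip_width: 49.7
grasp_force: 0.0
clock: 4.85
eef_pos: [519.6, -77.2, 350.8]
tool_rot: [0.883, 0.468, 0.0, 0.0]
ft_force: [0.6, 0.4, 0.7]
grip_width: 50.1
grasp_force: 0.0
```

```bash
cat > w.py <<'E'
from h import *
import sys
np.set_printoptions(precision=1,suppress=True)
s=snapshot("wrist"); W=cloud(s); c=s["color"]; nm=sys.argv[1]
cv2.imwrite(f"pics/{nm}.png",c); np.savez(f"{nm}.npz",W=W,c=c)
for t in ["handle","tongue","pan_centre","chamber","slot"]:
    for m in masks_of(s,t)[:2]:
        p=W[m["pixels"]]; print(t,round(m["conf"],2),np.array(m["position"]),np.nanmedian(p,0),np.nanpercentile(p[:,2],[2,98]))
t=telemetry.sense(); print(t["clock"],t["eef_pos"],R.from_quat(t["tool_rot"]).as_matrix())
E
python3 w.py w1
```

```text
handle 0.73 [260.8 104. ] [564.8  -7.5  98.8] [ 91.5 140.3]
handle 0.62 [ 5.  72.8] [255.5 268.1  10.6] [ 1.1 14.2]
tongue 0.65 [200.7 320.8] [ 221.9 -287.4   11.1] [-0.6 14.3]
tongue 0.64 [ 4.1 73.9] [256.1 269.3  10.4] [ 0.3 14.2]
pan_centre 0.9 [ 6.3 76.3] [255.9 268.4  10.2] [-0.1 14.1]
pan_centre 0.71 [263.7 109.8] [564.   -8.   98.8] [ 90.3 140.3]
chamber 0.74 [225.3  69.3] [531.4  58.2  80.5] [ 55.2 262. ]
slot 0.71 [225.9  71.2] [531.6  58.5  80.6] [ 55.6 262. ]
5.15 [519.6 -77.2 350.7] [[ 0.6  0.8  0. ]
 [ 0.8 -0.6 -0. ]
 [ 0.   0.  -1. ]]
```

View pics/w1.png

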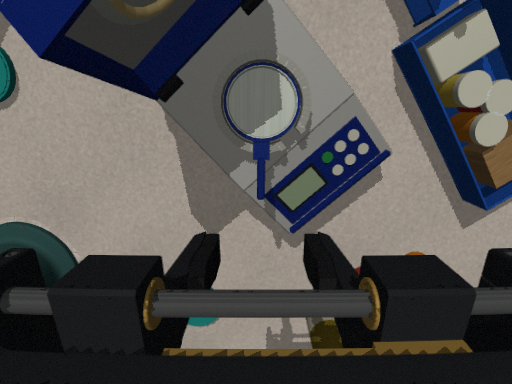

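The wrist view shows the ring at (262,100) and the handle from (261,145) to (262,195), in line with the middle of the jaws. I'll fit the shield and the handle from this cloud.

```bash
cat > f.py <<'E'
from h import *
np.set_printoptions(precision=2,suppress=True)
z=np.load("w1.npz"); W=z["W"]; c=z["c"]; v,u=np.mgrid[:384,:512]
hsv=cv2.cvtColor(c,cv2.COLOR_BGR2HSV); blue=(hsv[...,0]>105)&(hsv[...,0]<130)&(hsv[...,1]>120)
h=blue&(abs(u-262)<15)&(v>140)&(v<200)&(W[...,2]>118)
q=W[h]; print("handle n",len(q),"mean",q.mean(0)); 
t=telemetry.sense(); Rm=R.from_quat(t["tool_rot"]).as_matrix()
L=(q-t["eef_pos"])@Rm; print("tool-frame min/med/max mm",L.min(0),np.median(L,0),L.max(0))
vx,vy,x0,y0=cv2.fitLine(q[:,:2].astype(np.float32),cv2.DIST_L2,0,.01,.01).ravel(); print("line ang",np.degrees(np.arctan2(vy,vx)))
# shield rim circle: robust fit on the z~100 annulus, non-blue, outside pan
m=(abs(W[...,2]-100)<4)&~blue&(u>190)&(u<330)&(v>30)&(v<170)
P=W[m][:,:2]
from scipy.optimize import least_squares
C=np.array([567,-4.])
for _ in range(4):
    d=np.linalg.norm(P-C,axis=1); S=P[(d>54)&(d<68)]
    C=least_squares(lambda c:np.linalg.norm(S-c,axis=1)-58.5,C,loss="soft_l1").x
print("chamber",C,len(S),"mean r",np.linalg.norm(S-C,axis=1).mean())
a=np.degrees(np.arctan2(*(S-C).T[::-1])); print("hist",np.histogram(a,36,(-180,180))[0])
# slot: deck-height pixels within the annulus
m2=(W[...,2]<92)&(W[...,2]>74); D=W[m2][:,:2]-C; r=np.linalg.norm(D,axis=1); k=(r>56)&(r<61)
a=np.degrees(np.arctan2(D[k,1],D[k,0])); print("slot ang",np.sort(a))
dk=(abs(W[...,2]-80)<4); p=W[dk][:,:2]; p=p[np.linalg.norm(p-C,axis=1)<220].astype(np.float32); print(cv2.minAreaRect(p))
E
python3 f.py
```

```text
handle n 302 mean [516.58 -78.2  139.35]
tool-frame min/med/max mm [-27.24  -6.58 206.23] [ -2.08  -2.42 211.42] [ 21.22   2.56 217.52]
line ang 54.877254
chamber [568.36  -3.84] 2112 mean r 59.3612698474059
hist [64 60 61 61 26  0 20 65 39  0  0 71 66 67 75 70 63 64 64 71 76 74 72 71
 74 75 73 72 70 67 64 65 65 63 63 61]
slot ang [-94.94 -94.72 -94.15 -93.64 -93.46 -92.97 -92.77 -92.27 -91.77 -91.58
 -91.13 -90.67 -90.37 -89.96 -89.62 -89.21 -88.84 -88.45 -88.1  -87.79
 -87.66 -87.33 -86.99 -86.51 -86.22 -85.94 -85.38 -85.16 -84.53 -84.33
 -84.1  -83.44 -83.28 -82.59 -82.41 -82.25 -81.53 -81.39 -80.6  -80.5
 -80.42 -79.58 -78.63 -78.61 -78.56 -77.64 -77.62 -76.73 -76.68 -76.68
 -75.78 -75.71 -74.88 -74.8  -74.71 -73.91 -73.78 -73.05 -72.9  -72.74
 -72.07 -71.88 -71.26 -71.05 -70.85 -70.24 -69.97 -69.75 -69.55 -69.21
 -68.91]
((566.978271484375, 3.886016845703125), (209.80589294433594, 195.01048278808594), 8.215988159179688)
```

```bash
python3 -m crank '[0,-0.24,4,0,0,0,3, 0,0,4,0,0,0,3, 0,0,4,0,0,0,3, 0,0,3.5,0,0,0,3, 0,0,2.5,0,0,0,3, 0,0,2.2,0,0,0,3, 0,0,2,0,0,0,3, 0,0,0,0,0,0,1.6, 0,0,0,0,0,0,1.6, 0,0,0,0,0,0,1.6]' 5
```

```text
clock: 5.98
eef_pos: [518.6, -76.1, 129.9]
tool_rot: [0.882, 0.471, 0.001, 0.001]
ft_force: [-0.7, -0.2, 0.2]
grip_width: 15.7
grasp_force: 0.0
```

```bash
python3 -m crank '[0.016,0.527,0,0,0,-0.06,1.6, 0.016,0.527,0,0,0,-0.06,1.6, 0.016,0.527,0,0,0,-0.06,1.6, 0.016,0.527,0,0,0,-0.06,1.6, 0.016,0.527,0,0,0,-0.06,1.6, 0.016,0.527,0,0,0,-0.06,1.6, 0.016,0.527,0,0,0,-0.06,1.6, 0.016,0.527,0,0,0,-0.06,1.6, 0.016,0.527,0,0,0,-0.06,1.6, 0.016,0.527,0,0,0,-0.06,1.6]'; python3 w.py w2
```

```text
clock: 6.82
eef_pos: [569.2, -91.2, 131.3]
tool_rot: [0.702, 0.712, 0.001, 0.002]
ft_force: [0.2, -0.9, 0.5]
grip_width: 16.1
grasp_force: 0.2
handle 0.85 [263.2  95.8] [569.3  -6.8  98.7] [ 91.7 137.9]
tongue 0.56 [262.9 102. ] [569.2  -6.7  98.6] [ 91.7 137.9]
pan_centre 0.97 [267.1 100.3] [569.3  -6.9  98.7] [ 91.6 138. ]
chamber 0.81 [285.  186.9] [577.3 -30.1  79.7] [ 68.9 100.5]
slot 0.41 [263.7  98.8] [569.2  -6.9  98.6] [ 91.6 138. ]
7.1167 [567.7 -90.8 129.6] [[-0.  1.  0.]
 [ 1.  0. -0.]
 [-0.  0. -1.]]
```

View pics/w2.png

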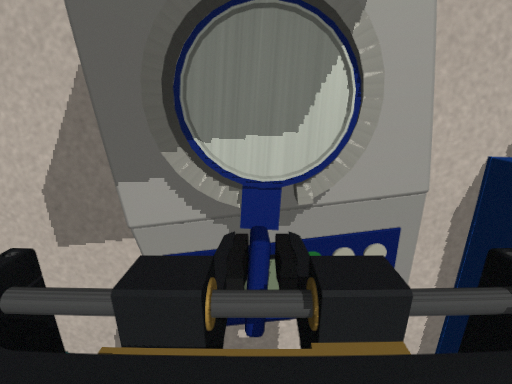

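The view shows the tongue at (262,205) still on the rim, with the slot just to its right at (288,200). I'll continue the swing in small steps.

```bash
python3 -m crank '[0,0.22,0,0,0,-0.025,1.6, 0,0.22,0,0,0,-0.025,1.6, 0,0.22,0,0,0,-0.025,1.6, 0,0.13,0,0,0,-0.015,1.6, 0,0.13,0,0,0,-0.015,1.6, 0,0.13,0,0,0,-0.015,1.6, 0,0.13,0,0,0,-0.015,1.6, 0,0.13,0,0,0,-0.015,1.6, 0,0,0,0,0,0,1.6]'; cat > k.py <<'E'
from h import *
import sys
np.set_printoptions(precision=1,suppress=True)
s=snapshot("wrist"); W=cloud(s); c=s["color"]; cv2.imwrite(f"pics/{sys.argv[1]}.png",c)
hsv=cv2.cvtColor(c,cv2.COLOR_BGR2HSV); blue=(hsv[...,0]>105)&(hsv[...,0]<130)&(hsv[...,1]>120)
C=np.array([568.4,-3.8]); D=W[...,:2]-C; r=np.hypot(D[...,0],D[...,1]); a=np.degrees(np.arctan2(D[...,1],D[...,0]))
for nm,lo,hi in [("ring",44,51),("tongue",55,70),("handle",74,124)]:
    m=blue&(r>lo)&(r<hi)&(W[...,2]>81); q=W[m]
    if nm!="ring": m&=abs(a+82)<25
    print(nm,m.sum(),"z pct",np.nanpercentile(W[m][:,2],[5,50,95])-80,"ang",np.nanmedian(a[m]))
    if nm=="ring":
        A=np.c_[q[:,:2]-C,np.ones(len(q))]; co=np.linalg.lstsq(A,q[:,2]-80,rcond=None)[0]; print(" plane slope",co)
t=telemetry.sense(); print(t["clock"],t["eef_pos"],t["ft_force"])
E
python3 k.py w3
```

```text
clock: 7.87
eef_pos: [580.9, -89.7, 128.7]
tool_rot: [0.648, 0.762, 0.0, 0.0]
ft_force: [0.3, 0.6, -0.4]
grip_width: 15.6
grasp_force: 0.0
ring 2581 z pct [10.6 11.7 12.9] ang 30.240333665962066
 plane slope [ 0.   0.  11.7]
tongue 841 z pct [ 8.8  9.8 11.2] ang -82.54572314724327
handle 1231 z pct [10.2 36.9 38.5] ang -82.97600249800186
7.9167 [580.7 -89.7 128.7] [ 0.3 -0.4 -0.3]
```

View pics/w3.png

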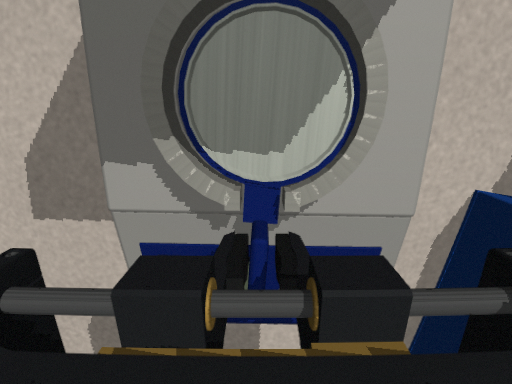

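The carrier is seated: the tongue top is 10 mm and the ring top 12 mm above the deck, both flat, and the tongue sits in the slot at (262,203). Now the hood: lift clear, go over and behind it, then down.

```bash
python3 -m crank '[0,0,0,0,0,0,3, 0,0,0,0,0,0,3, 0,0,-2,0,0,0,3, 0,0,-4,0,0,0,3, 0,0,-4,0,0,0,3, 0,0,-4,0,0,0,3, 0,0,-4,0,0,0,3, 0,0,-4,0,0,0,3]' && python3 -m crank '[3.75,0.08,0,0,0,0,0, 3.75,0.08,0,0,0,0,0, 3.75,0.08,0,0,0,0,0, 3.75,0.08,0,0,0,0,0, 3.75,0.08,0,0,0,0,0, 3.75,0.08,0,0,0,0,0, 3.75,0.08,0,0,0,0,0, 3.75,0.08,0,0,0,0,0]' 10 && python3 - <<'E'
from h import *
np.set_printoptions(precision=1,suppress=True)
s=snapshot("top"); W=cloud(s); t=telemetry.sense()
print(t["eef_pos"],t["grip_width"])
C=np.array([568.4,-3.8]); b=np.array([-.139,.99]); D=(W[...,:2]-C); B=D@b; L=D@np.array([.99,.139])
m=(abs(L)<95)&(B>90)&(B<200)&(W[...,2]>110)&(W[...,2]<300)
print("hood: back extent",np.percentile(B[m]-95,[50,95,99]),"z",np.percentile(W[m][:,2],[95,99]))
cv2.imwrite("pics/t2.png",s["color"])
E
```

```text
clock: 8.58
eef_pos: [580.0, -89.7, 350.7]
tool_rot: [0.648, 0.761, 0.0, 0.0]
ft_force: [1.0, -0.5, 0.2]
grip_width: 30.1
grasp_force: 0.0
clock: 9.25
eef_pos: [538.3, 209.1, 348.9]
tool_rot: [0.648, 0.761, 0.0, 0.0]
ft_force: [0.3, 0.2, 0.4]
grip_width: 0.6
grasp_force: 0.0
[537.1 215.3 348.7] 0.44615196320438133
hood: back extent [55.1 81.2 84. ] z [273.5 277.7]
```

```bash
python3 -m crank '[0,0,3.1,0,0,0,0, 0,0,3.1,0,0,0,0, 0,0,3.1,0,0,0,0, -1.5,0,0,0,0,0,0, -1.4,0,0,0,0,0,0, 0,0,0,0,0,0,0]' && python3 -m crank '[-1.3,0,0,0,0,0,0, -1.4,0,-0.6,0,0,0,0, -1.4,0,-0.6,0,0,0,0, -1.25,0,-0.2,0,0,0,0, -1.25,0,-0.2,0,0,0,0, -1.25,0,-0.2,0,0,0,0, -1.25,0,0.1,0,0,0,0, -1.25,0,0.1,0,0,0,0, -1.25,0,0.1,0,0,0,0]' && python3 - <<'E'
from h import *
np.set_printoptions(precision=1,suppress=True)
s=snapshot("scene"); t=telemetry.sense(); C=np.array([568.4,-3.8]); b=np.array([-.139,.99])
print(t["eef_pos"],"tip front b from hinge",(t["eef_pos"][:2]-C)@b-95-9,"tip z",t["eef_pos"][2]-25,t["ft_force"])
cv2.imwrite("pics/s2.png",s["color"][130:300,150:350].repeat(4,0).repeat(4,1)[:600])
E
```

```text
clock: 9.8
eef_pos: [543.8, 177.1, 255.7]
tool_rot: [0.649, 0.761, -0.0, 0.0]
ft_force: [0.8, -0.8, -0.6]
grip_width: 0.3
grasp_force: 0.0
clock: 10.55
eef_pos: [562.5, 62.8, 271.1]
tool_rot: [0.648, 0.761, 0.0, 0.0]
ft_force: [-1.5, 2.4, 0.4]
grip_width: 0.7
grasp_force: 1.2
[562.8  60.6 270.4] tip front b from hinge -39.44669306760393 tip z 245.40723817543648 [ 0.3 -1.7  0.9]
```

View pics/s2.png

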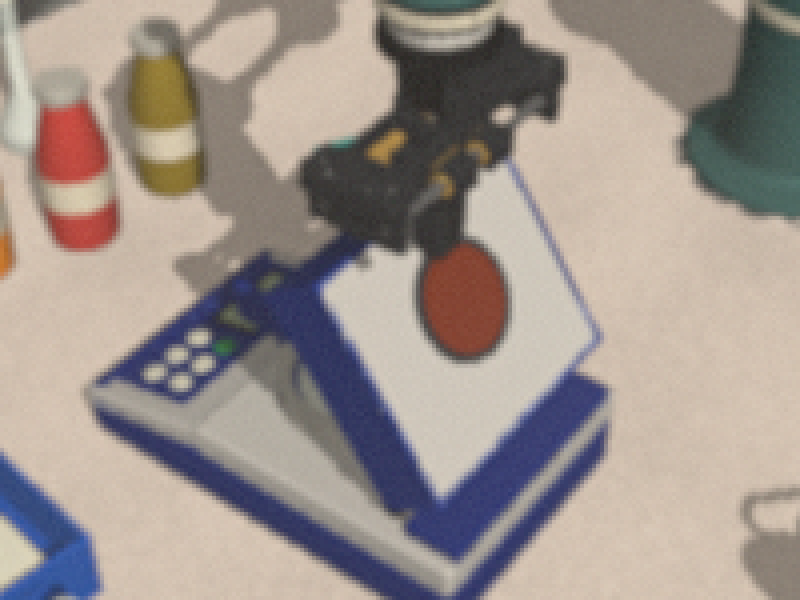

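The fingers push the hood's top face at crop (440,240), and the hood is near 0.95 rad, following smoothly.

```bash
python3 -m crank '[-0.93,0,0.4,0,0,0,0, -0.93,0,0.4,0,0,0,0, -0.93,0,0.4,0,0,0,0, -1.03,0,0.69,0,0,0,0, -1.03,0,0.69,0,0,0,0, -1.03,0,0.69,0,0,0,0, -0.65,0,0.7,0,0,0,0, -0.65,0,0.7,0,0,0,0, -0.65,0,0.7,0,0,0,0, -0.65,0,0.7,0,0,0,0]' && python3 -m crank '[-0.3,0,0.5,0,0,0,0, -0.3,0,0.5,0,0,0,0, -0.3,0,0.5,0,0,0,0, -0.2,0,0.5,0,0,0,0, -0.1,0,0.4,0,0,0,0, 0,0,0.3,0,0,0,0]'
```

```text
clock: 11.43
eef_pos: [575.2, -19.9, 208.5]
tool_rot: [0.648, 0.761, -0.0, -0.001]
ft_force: [0.1, 1.5, 0.6]
grip_width: 0.4
grasp_force: 0.3
clock: 11.93
eef_pos: [577.4, -31.3, 182.5]
tool_rot: [0.648, 0.761, -0.0, -0.0]
ft_force: [1.2, -0.2, 0.3]
grip_width: 0.6
grasp_force: 0.0
```

```bash
python3 -m crank '[0,0,0.2,0,0,0,0, 0,0,0.2,0,0,0,0, 0,0,0.1,0,0,0,0, 0,0,0,0,0,0,0, 0,0,0,0,0,0,0, 0,0,0,0,0,0,0]' && python3 -m crank '[0,0,-2,0,0,0,0, 0,0,-4,0,0,0,0, 0,0,-4,0,0,0,0, 0,0,-4,0,0,0,0, -4,0,-4,0,0,0,0, -4,0,0,0,0,0,0, -4,0,0,0,0,0,0, -4,0,0,0,0,0,0, -4,0,0,0,0,0,0, -4,0,0,0,0,0,0]' && python3 - <<'E'
from h import *
np.set_printoptions(precision=2,suppress=True)
s=snapshot("top"); W=cloud(s); C=np.array([568.4,-3.8]); b=np.array([-.139,.99]); D=W[...,:2]-C; B=D@b; L=D@np.array([.99,.139])
m=(abs(L)<80)&(B>-55)&(B<80)&(W[...,2]>125)&(W[...,2]<200); x=B[m]; z=W[m][:,2]
k=np.polyfit(x,z,1); print("hood slope rad",-k[0],"z at chamber",k[1],m.sum())
for n in ["bottle_red_mid","bottle_olive_mid","bottle_orange_mid","cup_mid","pan_stack_mid","flask_mid"]:
    r=search_frame(s,n); print(n,np.array(r[0]["position"]) if r else None)
cv2.imwrite("pics/t3.png",cv2.resize(s["color"],(768,576)))
E
```

```text
clock: 12.43
eef_pos: [577.7, -31.2, 178.3]
tool_rot: [0.648, 0.761, 0.0, 0.0]
ft_force: [-0.5, 0.5, -0.2]
grip_width: 0.1
grasp_force: 0.0
clock: 13.27
eef_pos: [614.2, -259.7, 348.0]
tool_rot: [0.648, 0.761, 0.0, 0.0]
ft_force: [1.0, 0.6, 0.1]
grip_width: 0.4
grasp_force: 0.0
hood slope rad 0.009884503277111111 z at chamber 153.23236277836438 1763
bottle_red_mid [345.3 151.3]
bottle_olive_mid [347.3 176.6]
bottle_orange_mid [349.7 125.8]
cup_mid [133.1 135.5]
pan_stack_mid [138.  197.9]
flask_mid [389.9 161.4]
```

View pics/t3.png

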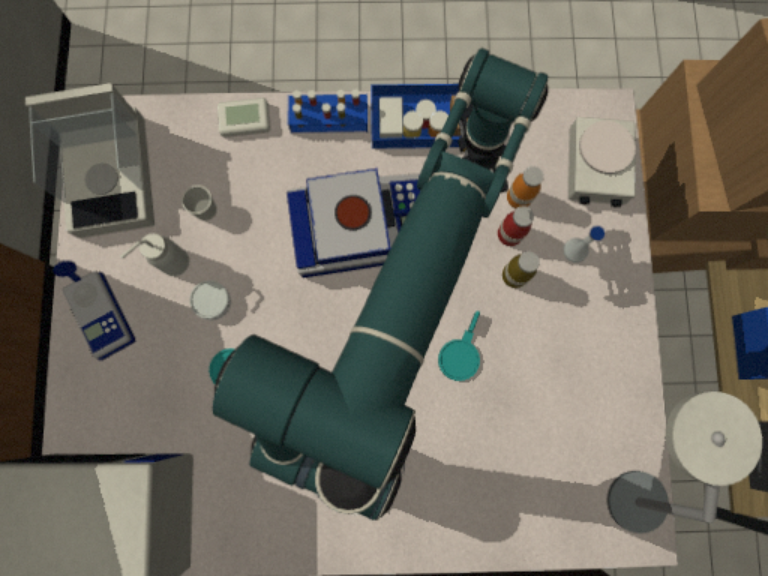

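The picture shows the hood flat and shut at (352,212), with a measured slope of 0.01 rad. The bottles, cup and pans are in place and the arm is clear.

```bash
python3 -m crank '[0,0,0,0,0,0,0,0,0,0,0,0,0,0,0,0,0,0,0,0,0,0,0,0,0,0,0,0,0,0,0,0,0,0,0,0,0,0,0,0,0,0,0,0,0,0,0,0,0,0,0,0,0,0,0,0]' && python3 -c "
from rig import workorder
print(workorder.hand_in())"
```

```text
clock: 14.28
eef_pos: [614.1, -257.8, 347.4]
tool_rot: [0.648, 0.761, -0.0, -0.0]
ft_force: [0.0, -0.2, -0.0]
grip_width: 0.4
grasp_force: 0.0
the job is handed in; nothing more can be done
None
```

The job is handed in (no verdict came back): the carrier sits level with its tongue in the slot, the hood was pushed gently shut (about 0.01 rad measured), the arm is clear, and the bottles, flask, cup and pans I rechecked are where they stood.

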